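# Settle the three-footed ferrule stage on its kinematic base

### The arm

A 6-joint arm with a two-finger parallel gripper is mounted at the origin on a cart in front of the work surface, level with it; the furniture and walls round the work are solid. World frame = base frame: x ahead of the robot, y to its left, z up, the work surface at z = 0. Lengths are in mm, angles in rad, forces in N, time in s.
With the tool pointing down it reaches from about 300 to 1000 mm from the base axis. Payload 5.1 kg.
Tool frame: the origin (TCP) lies midway between the tips of the shut fingers; the grasp point (between the pads) lies 19 mm behind it (manip.hold_point_z is the distance from the TCP to the grasp point, in mm); z points along the fingers, y is the line along which they close (so a half turn about z gives the same grasp; the last joint's range is limited). The gripper opens to 95 mm and grips with 3 to 60 N. Pads are 20 mm wide; open, the fingers measure 119 mm over their backs; the gripper's body (75 mm by 180 mm) begins 59 mm behind the grasp point.
Start: joints at [-1.359, 0.124, 1.65, -0, 1.367, -0.083], TCP at [188.824, -621.956, 187.756] pointing down, gripper open.
Joint ranges: [-2.61, 2.61], [-1.02, 2.33], [0.03, 2.71], [-1.35, 4.49], [0.32, 2.68], [-2.91, 2.91]. Speed limits (rad/s): [2.57, 2.57, 3.14, 3.14, 3.14, 3.14].

### API

Orientations are given as a unit quaternion [w, x, y, z].
In Python, from plant import manip gives the robot as it stands.
- The arm moves only by the tool arm_command, never from a script. Its argument "commands" is text: rows parted by semicolons, each of 4 numbers parted by spaces: the shift along the tool's x, y, z each as a share of 40 mm, from -1 to 1, then the turn about the tool's z as a share of 10 degrees, from -1 to 1. A call has 1 to 20 rows; each row shifts and turns the commanded pose from where the row before left it, along the tool's axes as they then stand; what a row does not reach is not made up. A row lasts 1/8 s, in which the tool goes at most 62.5 mm and 10.7 degrees, less where a joint would pass 70% of its speed; a pose out of reach is approached as far as the arm can. A call with a number of a shift or a turn outside -1 to 1 is refused whole. A call with a gripper value outside its range is refused whole. "grip" is the gripper's target within -1 to 1 (shut at 1, half-way at 0, fully open at -1), set as the call begins (left out, the last holds). The fingers move at their own pace and stop on an object; "squeeze" is the grip in N (left out, the last holds). Time passes only in rows, so rows that do not move let the fingers close. It gives the time, the measured TCP pose, the force, the opening and the grip force at its end, in the units of the state.
- manip.get_obs(): the state, without advancing time (a new reading comes with each control period).
- manip.camera(name): name is "scene" or "top"; returns a dict with "frame" (384x512x3 uint8, red, green, blue), "fx", "fy", "cx", "cy" (pixels), "R" (3x3) and "t" (3): a world point X has camera coordinates R X + t. Camera axes: x right, y down, z forward; pixel columns grow to the right and rows downward; lengths in mm; the calibration is good to about 2 mm. A picture is of the moment at which its call begins. There is no depth.
- manip.finish_job(): hands the job in; it is judged then, once.
The state is a dict: "t": time; "q": joint angles; "qd": joint speeds; "joint_torque": joint torques, N m; "tcp_pos": TCP position; "orientation": TCP orientation; "ft_force": force on the tool from outside, world axes, zero at the start; "wrist_torque": the same for the moment, N m; "grip_width": finger opening in mm; "grasp_force": force on a finger pad.
Only numpy, scipy, OpenCV 4.12 (cv2) and the standard library are available. Lean on these libraries where they do the work, as an engineer would, in place of code of your own. Each camera call takes 0.05 s, during which the arm holds its last target. There are 200 camera calls.

### The job

Pick up the loose aluminium stage, which has a sprung wooden grip for it, and set it on the grey base so that its three ball feet are fully home: one in the cone, one in the V groove, and the one at the pointed end on the flat pad. The cone block has been left clamped somewhere along its slot, so the foot has to be felt into the cone by sliding along the groove under light pressure; once it is home, press the grip down about half its travel to settle the stage, and let go. Never bear hard on the seats or drop the stage on them, and leave the other things on the table alone.

Things in the scene. Friction and masses are not known exactly. Their poses are not given: they have to be found in the camera images.
- base: Fixed grey base plate, 124 x 204 x 12 mm, with three steel seats on it. Origin: centre of its underside, on the table top. x across its short side (away from the robot at yaw 0), y along its long side (left), z up. A foot that is home has its ball centre 30.25 mm above the origin on any seat; a ball lying on top of the cone or groove block stands at 34 mm.
- slot_mid (a point): Middle of the adjusting range of the cone seat, level with the flat top of its 26 x 72 mm steel block; at (-28, 45, 28) mm on the base, axes as the base. The cone (12 mm mouth, sides at 49 degrees) is in the middle of the block, which is screwed tight anywhere within 14 mm either way along the base y: where is not measured and differs each time.
- groove_mid (a point): Middle of the V groove (12 mm mouth, sides at 49 degrees, 60 mm long, along the base y, in line with the cone), level with the flat top of its block; at (-28, -45, 28) mm on the base.
- pad_mid (a point): Middle of the top of the flat pad, 30 mm (x) by 56 mm (y); at (34, 0, 24.25) mm on the base.
- stage: Loose aluminium stage, a 9 mm thick rounded triangle about 88 x 116 mm, about 0.35 kg, on three 12 mm steel ball feet. Origin: level with the undersides of the feet; feet at (-28, 45) cone, (-28, -45) groove, (34, 0) flat, mm. x points to the single flat foot. Plate top 19 mm above the origin. To seat it, its axes point the same way as those of the base.
- grip (a point): Centre of the stage's sprung wooden grip: block 46 mm along the stage's x, 24 mm along its y (grasp across these), 26 mm tall, at (-7, 0, 49) mm from the stage's origin when up. Axes as the stage's. 17 mm of room between block and plate. It moves only up and down on the stage.
- press (a joint): How far the sprung grip is pressed down towards the stage, m: 0 = up (also when the stage hangs from it), 0.008 = bottomed out. Spring: 1 N at 0, 5 N at 0.008. Between the ends the seats carry the spring force plus the stage's weight; bottomed out, the arm bears rigidly on them.
- foot_cone (a point): Centre of the ball foot (12 mm) that belongs in the cone seat.
- foot_groove (a point): Centre of the ball foot (12 mm) that belongs in the V groove.
- foot_flat (a point): Centre of the ball foot (12 mm) that belongs on the flat pad.
- wax_lump: Bystander: lump of orange wax, 32 x 42 x 27 mm; origin at the centre of its underside. Leave alone.
- ring_11: Bystander: white brush ferrule ring, 68 mm across, 26 mm tall; origin at the centre of its underside. Leave alone.
- pin_box: Bystander: small dark open tin, 68 x 60 x 24 mm; origin at the centre of its underside. Leave alone.
- black_pot: Bystander: black pot, 76 mm across, 62 mm tall; origin at the centre of its underside. Leave alone.
- slate_block: Bystander: round dark slate block, 112 x 89 x 18 mm; origin at the centre of its underside. Leave alone.
- bent_strip: Bystander: curved steel strip offcut, 28 x 53 x 26 mm; origin at the centre of its underside. Leave alone.
- turned_lid: Bystander: turned wooden lid, 86 mm across, 26 mm tall; origin at the centre of its underside. Leave alone.

How it is judged:
By the outcome, as a careful person would: the job done as asked, in the order asked, and still so for the second after the job is handed in, with the robot touching nothing.
It also fails if it takes over 48 s, if anything falls off the work surface, if the arm or the gripper's body presses on something with over 40 N, if the wrist force passes 120 N, or if a joint passes its speed limit or range.

## Working session

There is one attempt and no reset: what is moved stays moved. The work goes in short steps, Python scripts to look and compute and a tool call to move; the robot and the scene stay as the last step left them, time stands still between calls to the robot, and variables do not carry over. Pictures are saved under pics/ and viewed, at most 10 in all, crops included, and the job is handed in when it is done.

Besides the shell and the picture viewer there is one more tool, called after "Call:" as name(argument=value, ...) on one line, values as JSON. arm_command: Moves the arm, as the interface text tells. Shift numbers are shares of 40 mm and turn numbers shares of 10 degrees, none past 1 either way. Its arguments: {"type":"object","properties":{"commands":{"type":"string"},"grip":{"type":"number"},"squeeze":{"type":"number"}},"required":["commands"]}

```bash
mkdir -p pics; cat > h.py <<'E'
import numpy as np, cv2
from plant import manip
def snap(name,fn,crop=None,k=1):
    c=manip.camera(name); im=c["frame"][:,:,::-1]
    np.savez(f"pics/{name}.npz",**{a:np.array(c[a]) for a in("fx","fy","cx","cy","R","t","frame")})
    if crop: x,y,w,h=crop; im=im[y:y+h,x:x+w]
    im=cv2.resize(im,None,fx=k,fy=k,interpolation=cv2.INTER_CUBIC); cv2.imwrite("pics/"+fn,im)
def load(n): return np.load(f"pics/{n}.npz")
def back(c,u,v,z):
    d=np.array([(u-c["cx"])/c["fx"],(v-c["cy"])/c["fy"],1.]); R=c["R"]
    o=-R.T@c["t"]; d=R.T@d; return o+d*(z-o[2])/d[2]
def proj(c,X):
    p=c["R"]@np.array(X,float)+c["t"]; return np.array([c["fx"]*p[0]/p[2]+c["cx"],c["fy"]*p[1]/p[2]+c["cy"]])
E
python3 - <<'E'
from h import *
snap("scene","s0.png",k=1.5);snap("top","t0.png",k=1.5)
for n in("scene","top"):
    c=load(n);print(n,c["fx"],c["R"].round(3).tolist(),(-c["R"].T@c["t"]).round(0))
o=manip.get_obs();print(o["orientation"],o["ft_force"],o["t"],manip.hold_point_z)
E
```

```text
scene 372.827640959849 [[0.449, -0.893, -0.018], [-0.374, -0.169, -0.912], [0.812, 0.416, -0.41]] [-382. -429.  513.]
top 368.8248768712931 [[-0.007, -1.0, -0.026], [-0.999, 0.008, -0.05], [0.051, 0.026, -0.998]] [ 463.   33. 1115.]
[-9.30069841e-04  9.89157322e-01  1.46856814e-01 -6.01051798e-05] [-0.06109382 -0.50563782 -0.12859233] 0.1 18.8
```

View pics/t0.png

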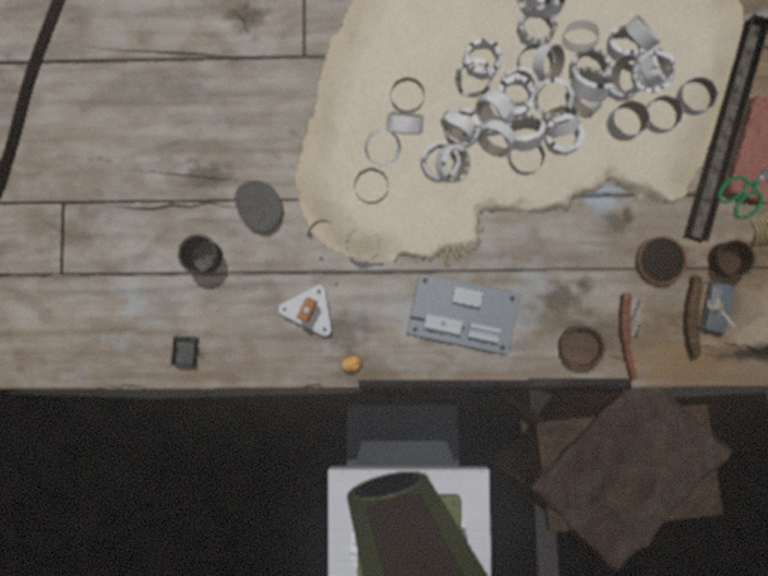

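View pics/s0.png

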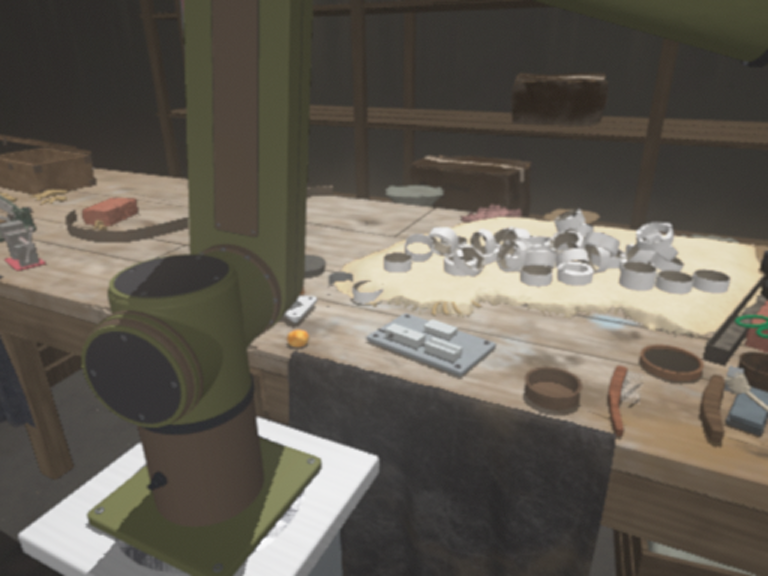

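The top view (1.5x) shows the stage near (307,311) with its wooden grip, and the base near (463,315). The wax is at (352,364). Next I enlarge both.

```bash
python3 - <<'E'
from h import *
f=np.mean([manip.camera("top")["frame"].astype(float) for _ in range(4)],0)[:,:,::-1]
a=f[184:228,182:226];b=f[178:242,268:350]
A=cv2.resize(a,(528,528),interpolation=cv2.INTER_CUBIC);B=cv2.resize(b,(738,576),interpolation=cv2.INTER_CUBIC)
cv2.imwrite("pics/a.png",np.clip(A*1.2,0,255)); cv2.imwrite("pics/b.png",np.clip(B*1.2,0,255))
E
```

```text
[ WARN:0@3.728] global loadsave.cpp:1063 imwrite_ Unsupported depth image for selected encoder is fallbacked to CV_8U.
```

View pics/a.png

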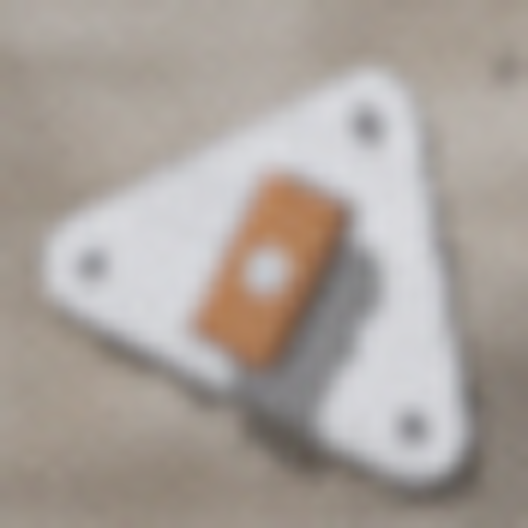

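View pics/b.png

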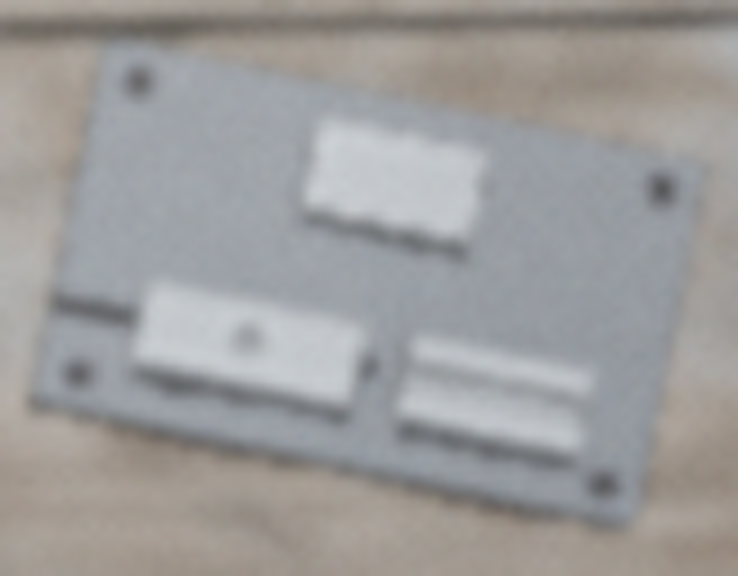

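Feet marks in the stage crop: flat (365,122), cone (92,265), groove (413,427). The side ratios match the given triangle, and the grip centre is (267,270). In the base crop the screws are (138,82), (661,189), (602,485), (78,374); the cone is about (248,340), on the left block.

```bash
cat >> h.py <<'E'
def rig(P,Q):
    P=np.array(P,float);Q=np.array(Q,float);p=P-P.mean(0);q=Q-Q.mean(0)
    a=np.arctan2((p[:,0]*q[:,1]-p[:,1]*q[:,0]).sum(),(p*q).sum());c,s=np.cos(a),np.sin(a);R=np.array([[c,-s],[s,c]])
    t=Q.mean(0)-R@P.mean(0);return a,t,np.abs(Q-(P@R.T+t)).max(),R
E
python3 - <<'E'
from h import *
snap("top","t1.png");c=load("top")
def px(u,v,k,o): return (u+.5)/k-.5+o[0],(v+.5)/k-.5+o[1]
A=lambda u,v,z:back(c,*px(u,v,12,(182,184)),z)[:2]
B=lambda u,v,z:back(c,*px(u,v,9,(268,178)),z)[:2]
a,t,e,R=rig([(34,0),(-28,45),(-28,-45)],[A(365,122,19),A(92,265,19),A(413,427,19)])
print("stage",np.degrees(a),t,e,"grip",R@[-7,0]+t,"grip seen",A(267,270,62))
a,t,e,R=rig([(62,102),(62,-102),(-62,-102),(-62,102)],[B(105,42,12),B(706,165,12),B(628,522,12),B(35,403,12)])
print("base corners",np.degrees(a),t,e)
s=np.array([B(138,82,12),B(661,189,12),B(602,485,12),B(78,374,12)])
d=s[0]-s[1];d2=s[3]-s[2];print("screws ctr",s.mean(0),np.degrees(np.arctan2(-d[0],d[1])),np.degrees(np.arctan2(-d2[0],d2[1])),np.linalg.norm(d),np.linalg.norm(s[0]-s[3]))
for n,p,z in [("cone",(248,340),28),("groove",(501,385),28),("pad",(396,182),24.25)]:
    print(n,B(*p,z),R.T@(B(*p,z)-t))
o=manip.get_obs();print(o["t"],o["tcp_pos"])
E
```

```text
stage -26.944479368232923 [474.01194512 191.49943561] 0.16551364362078402 grip [467.77182291 194.67132381] grip seen [467.60542928 193.93273304]
base corners -12.02705477901452 [ 457.12647114 -110.81497642] 2.705422751550884
screws ctr [ 457.2281191  -111.28996195] -12.074943156351075 -12.28979759169279 175.9206376818813 98.84054825211904
cone [438.71668463 -69.62813454] [-26.58792733  36.4466501 ]
groove [ 423.62635169 -151.43171985] [-24.30131417 -46.70571678]
pad [ 489.93683536 -118.9543589 ] [33.78618628 -1.12390561]
0.35 [ 188.81964897 -621.80315346  187.45576506]
```

Call:
arm_command(commands="0.63 -0.875 0 0;0.63 -0.875 0 0;0.63 -0.875 0 0;0.63 -0.875 0 0;0.63 -0.875 0 0;0.63 -0.875 0 0;0.63 -0.875 0 0;0.63 -0.875 0 0;0.63 -0.875 0 0;0.63 -0.875 0 0;0.63 -0.875 0 0;0.63 -0.875 0 0;0.63 -0.875 0 0;0.63 -0.875 0 0;0.63 -0.875 0 0;0.63 -0.875 0 0;0.63 -0.875 0 0;0.63 -0.875 0 0;0.63 -0.875 0 0;0.63 -0.875 0 0", grip=-0.2)

```text
t: 2.85
tcp_pos: [468.0, 195.8, 187.9]
orientation: [0.0, 0.989, 0.147, 0.0]
ft_force: [0.4, -1.3, -0.1]
grip_width: 57.3
grasp_force: 0.0
```

Call:
arm_command(commands="0 0 0 0.88;0 0 0 0.88;0 0 0 0.88;0 0 0 0.88;0 0 0 0.88;0 0 0 0;0 0 0 0;0 0 0 0")

```text
t: 3.85
tcp_pos: [467.7, 194.3, 187.8]
orientation: [-0.0, 0.972, -0.234, 0.0]
ft_force: [-0.1, 0.1, -0.4]
grip_width: 57.0
grasp_force: 0.0
```

```bash
cat >> h.py <<'E'
def yaw(o):
    w,x,y,z=o["orientation"]; return np.arctan2(2*(x*y+w*z),1-2*(y*y+z*z))
def go(x,y,z,yd):
    "shift in tool axes (units of 40 mm / 10 deg) to the wanted TCP pose"
    o=manip.get_obs();p=o["tcp_pos"];a=yaw(o);d=np.array([x,y,z])-p
    s=[d[0]*np.cos(a)+d[1]*np.sin(a),d[0]*np.sin(a)-d[1]*np.cos(a),-d[2]]
    print("t",round(o["t"],2),"tcp",np.round(p,1),"yaw",np.degrees(a).round(2),"w",o["grip_width"],"units",np.round(np.array(s)/40,3),"turn",round(-(yd-np.degrees(a))/10,3),"F",np.round(o["ft_force"],2))
E
python3 -c "
from h import *
go(467.7,194.4,30,-26.9)"
```

```text
t 3.85 tcp [467.7 194.3 187.8] yaw -27.04 w 57.03877594033365 units [-1.000e-03 -3.000e-03  3.945e+00] turn -0.014 F [-0.09  0.12 -0.4 ]
```

Call:
arm_command(commands="0 0 0.8 0;0 0 0.8 0;0 0 0.8 0;0 0 0.5 0;0 0 0 0;0 0 0 0")

```text
t: 4.6
tcp_pos: [468.5, 194.5, 72.8]
orientation: [-0.0, 0.972, -0.234, 0.001]
ft_force: [-0.5, 0.4, 0.2]
grip_width: 56.9
grasp_force: 0.0
```

```bash
python3 -c "
from h import *
go(467.7,194.4,32,-26.9)
snap('scene','s1.png',(150,130,160,120),5)"
```

```text
t 4.6 tcp [468.5 194.5  72.8] yaw -27.09 w 56.870421987736215 units [-0.016  0.011  1.021] turn -0.019 F [-0.47  0.35  0.23]
```

View pics/s1.png

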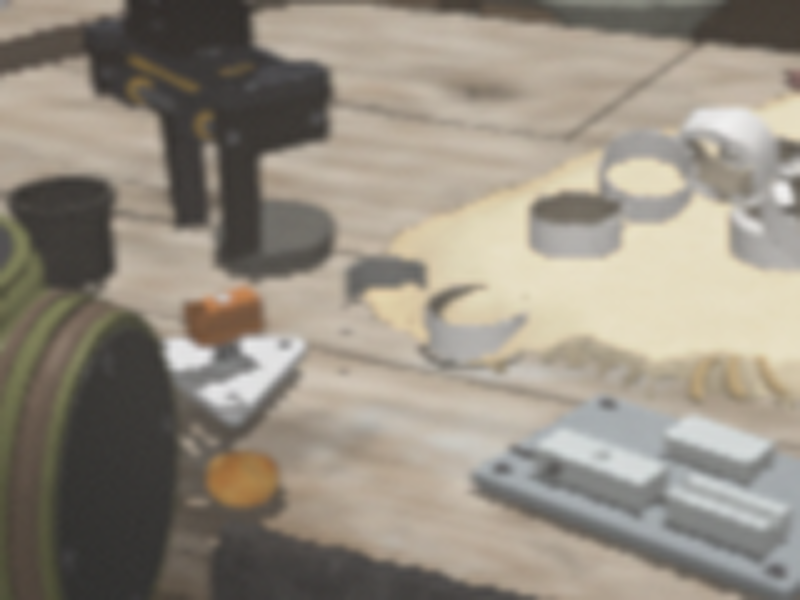

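The gripper, tips at about (190,220) and (240,265), is lined up above the grip at (225,315). I descend and close.

Call:
arm_command(commands="0 0 0.5 0;0 0 0.5 0;0 0 0 0;0 0 0 0")

```text
t: 5.15
tcp_pos: [468.7, 194.6, 33.2]
orientation: [-0.001, 0.972, -0.234, 0.001]
ft_force: [-0.2, 0.5, 0.2]
grip_width: 57.2
grasp_force: 0.0
```

Call:
arm_command(commands="0 0 0 0;0 0 0 0;0 0 0 0;0 0 0 0;0 0 0 0;0 0 0 0", grip=1, squeeze=25)

```text
t: 5.9
tcp_pos: [467.8, 194.3, 31.8]
orientation: [-0.0, 0.972, -0.234, 0.0]
ft_force: [-0.2, 0.9, 0.9]
grip_width: 23.4
grasp_force: 25.0
```

```bash
python3 -c "
from h import *
go(467.7,194.4,32,-26.9)"
```

```text
t 5.9 tcp [467.8 194.3  31.8] yaw -27.11 w 23.373178591551564 units [-0.002 -0.002 -0.005] turn -0.021 F [-0.17  0.91  0.91]
```

Call:
arm_command(commands="0 0 -0.2 0;0 0 -0.4 0;0 0 -0.5 0;0 0 -0.5 0;0 0 -0.4 0;0 0 0 -0.5;0 0 0 -0.5;0 0 0 -0.5;0 0 0 0;0 0 0 0")

```text
t: 7.15
tcp_pos: [467.7, 194.3, 112.0]
orientation: [-0.0, 0.994, -0.106, 0.0]
ft_force: [0.4, -0.1, -3.7]
grip_width: 23.3
grasp_force: 25.0
```

```bash
python3 - <<'E'
from h import *
b=np.array([457.2,-111.1]);a=np.radians(-12.1);R=np.array([[np.cos(a),-np.sin(a)],[np.sin(a),np.cos(a)]])
for y in (2,-7): print(y,R@[-7,y]+b)
p=R@[-7,2]+b
go(*p,80,-12.1+ -0.15)
E
```

```text
2 [ 450.77475447 -107.67710359]
-7 [ 448.8881874  -116.47715272]
t 7.15 tcp [467.7 194.3 112. ] yaw -12.18 w 23.300984108121096 units [1.179 7.468 0.8  ] turn 0.007 F [ 0.39 -0.1  -3.72]
```

Call:
arm_command(commands="0.06 0.36 0 0;0.12 0.75 0 0;0.12 0.75 0 0;0.12 0.75 0 0;0.12 0.75 0 0;0.12 0.75 0 0;0.12 0.75 0 0;0.12 0.75 0 0;0.12 0.75 0 0;0.12 0.75 0 0;0.06 0.36 0 0;0 0 0.4 0;0 0 0.4 0;0 0 0 0;0 0 0 0")

```text
t: 9.02
tcp_pos: [451.9, -107.3, 79.4]
orientation: [-0.0, 0.994, -0.105, -0.0]
ft_force: [0.5, 0.8, -2.4]
grip_width: 23.7
grasp_force: 25.0
```

```bash
python3 - <<'E'
from h import *
go(450.8,-107.7,80,-12.25)
snap("scene","s2.png",(225,180,120,80),6.4)
f=np.mean([manip.camera("top")["frame"].astype(float) for _ in range(4)],0)[:,:,::-1]
b=f[170:242,265:350]
cv2.imwrite("pics/t2.png",np.clip(cv2.resize(b,None,fx=8,fy=8,interpolation=cv2.INTER_CUBIC)*1.2,0,255).astype(np.uint8))
E
```

```text
t 9.03 tcp [ 451.9 -107.3   79.4] yaw -12.05 w 23.724261723839625 units [-0.024  0.016 -0.015] turn 0.02 F [ 0.51  0.84 -2.4 ]
```

View pics/t2.png

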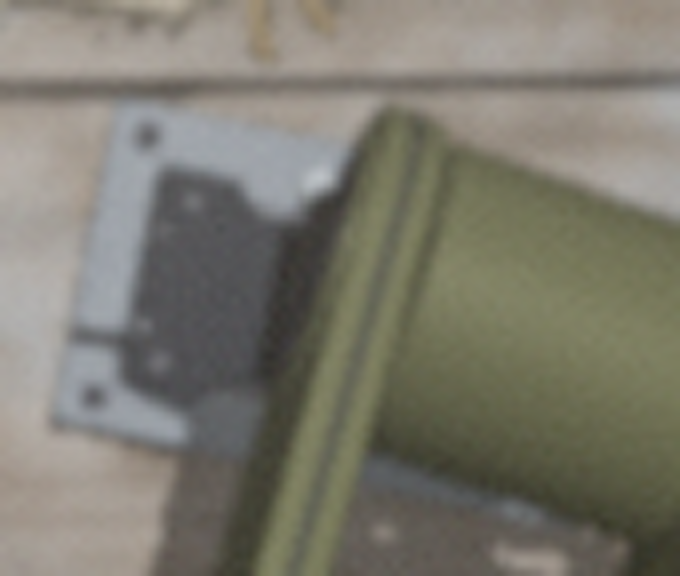

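View pics/s2.png

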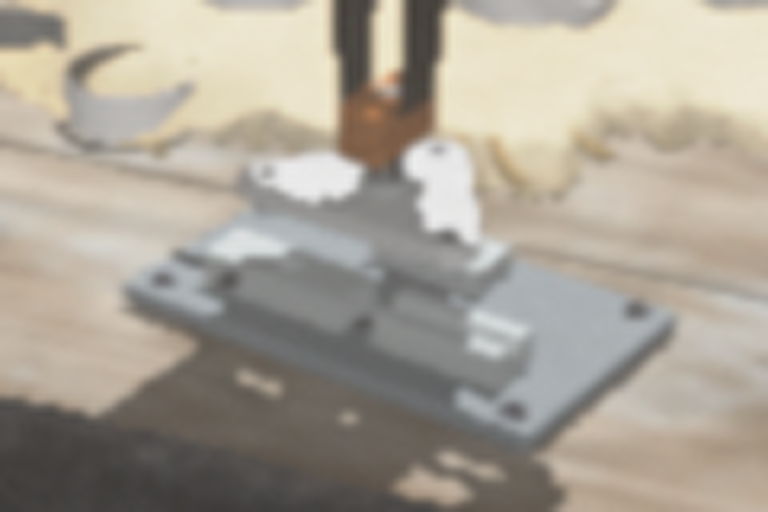

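The scene view (6.4x crop) shows the stage hovering level over the base. Its marks are cone (267,172), groove (452,238) and flat (437,150); the base screws are (160,279), (513,410), (636,309). I check these against the predicted positions.

```bash
python3 - <<'E'
from h import *
c=load("scene")
N=lambda u,v:((u+.5)/6.4-.5+225,(v+.5)/6.4-.5+180)
a,t,e,R=rig([(-49.5,88),(-49.5,-88),(49.5,-88)],[back(c,*N(*p),12)[:2] for p in((160,279),(513,410),(636,309))])
print("base",np.degrees(a),t,e)
z=79.4-31.8+19
a2,t2,e2,R2=rig([(34,0),(-28,45),(-28,-45)],[back(c,*N(*p),z)[:2] for p in((437,150),(267,172),(452,238))])
print("stage",np.degrees(a2),t2,e2,"in base",R.T@(t2-t),"grip",R2@[-7,0]+t2)
# cone in the earlier scene crop s1 (x5, offset 150,130), with screws there
M=lambda u,v:((u+.5)/5-.5+150,(v+.5)/5-.5+130)
for p in((602,455),):
    print("cone",R.T@(back(c,*M(*p),28)[:2]-t))
go(450.8,-107.7,62,-12.25)
E
```

```text
base -12.003567811502402 [ 459.55582722 -110.475349  ] 0.7490000789791083
stage -13.11098556231524 [ 459.404374   -109.16363327] 2.5777991417339194 in base [-0.42094257  1.25153649] grip [ 452.58684655 -107.57576693]
cone [-27.64512799  34.82640395]
t 9.28 tcp [ 452.4 -107.9   80.3] yaw -12.09 w 23.601589152383028 units [-0.041  0.003  0.459] turn 0.016 F [-0.49  0.47 -3.63]
```

Call:
arm_command(commands="-0.02 0 0.15 0;0 0 0.15 0;0 0 0.08 0;0 0 0 0;0 0 0 0")

```text
t: 9.9
tcp_pos: [451.3, -107.8, 64.6]
orientation: [0.0, 0.994, -0.106, 0.0]
ft_force: [0.4, 0.2, -3.4]
grip_width: 23.7
grasp_force: 25.0
```

Call:
arm_command(commands="0 0 0.03 0;0 0 0.03 0;0 0 0 0")

```text
t: 10.28
tcp_pos: [451.1, -107.7, 62.0]
orientation: [-0.0, 0.994, -0.105, -0.0]
ft_force: [0.4, 0.2, -3.2]
grip_width: 23.6
grasp_force: 25.0
```

Call:
arm_command(commands="0 0 0.03 0;0 0 0.03 0;0 0 0 0")

```text
t: 10.65
tcp_pos: [451.3, -107.9, 59.9]
orientation: [0.0, 0.994, -0.105, 0.0]
ft_force: [-0.2, -0.4, -2.5]
grip_width: 23.4
grasp_force: 25.0
```

Call:
arm_command(commands="0 0 0.03 0;0 0 0.03 0;0 0 0 0")

```text
t: 11.02
tcp_pos: [451.7, -108.1, 57.9]
orientation: [0.0, 0.994, -0.105, 0.001]
ft_force: [-0.6, -1.6, 2.0]
grip_width: 23.6
grasp_force: 25.0
```

Call:
arm_command(commands="0 0.03 0 0;0 0.03 0 0;0 0 0 0")

```text
t: 11.4
tcp_pos: [450.8, -109.8, 57.4]
orientation: [-0.0, 0.994, -0.106, 0.0]
ft_force: [1.2, 2.4, 1.8]
grip_width: 23.3
grasp_force: 25.1
```

Call:
arm_command(commands="0 0.03 0 0;0 0.03 0 0;0 0 0 0")

```text
t: 11.78
tcp_pos: [450.0, -112.6, 57.3]
orientation: [0.0, 0.994, -0.105, -0.0]
ft_force: [-0.1, 1.4, 0.4]
grip_width: 23.9
grasp_force: 25.1
```

Call:
arm_command(commands="0 0.03 0 0;0 0 0 0")

```text
t: 12.02
tcp_pos: [449.7, -114.0, 57.3]
orientation: [0.0, 0.994, -0.105, -0.0]
ft_force: [0.0, 0.7, 0.9]
grip_width: 23.6
grasp_force: 25.1
```

Call:
arm_command(commands="0 0.03 0 0;0 0 0 0;0 0 0 0")

```text
t: 12.4
tcp_pos: [449.6, -115.2, 57.4]
orientation: [0.0, 0.994, -0.105, 0.0]
ft_force: [-0.3, 0.3, 1.0]
grip_width: 23.4
grasp_force: 25.0
```

Call:
arm_command(commands="0 0.03 0 0;0 0 0 0;0 0 0 0")

```text
t: 12.78
tcp_pos: [449.4, -116.2, 57.4]
orientation: [0.0, 0.994, -0.105, 0.0]
ft_force: [-0.7, -0.9, 0.1]
grip_width: 23.1
grasp_force: 25.0
```

Call:
arm_command(commands="0 0.03 0 0;0 0 0 0;0 0 0 0")

```text
t: 13.15
tcp_pos: [449.1, -117.4, 57.2]
orientation: [0.0, 0.994, -0.105, -0.0]
ft_force: [0.9, -1.1, -0.6]
grip_width: 23.5
grasp_force: 25.0
```

Call:
arm_command(commands="0 0 0.03 0;0 0 0 0;0 0 0 0")

```text
t: 13.52
tcp_pos: [449.3, -117.4, 56.4]
orientation: [0.0, 0.994, -0.105, 0.0]
ft_force: [0.4, -2.5, 0.7]
grip_width: 23.2
grasp_force: 25.0
```

Call:
arm_command(commands="0 0.02 0.01 0;0 0 0 0;0 0 0 0")

```text
t: 13.9
tcp_pos: [449.1, -117.8, 55.8]
orientation: [-0.0, 0.994, -0.106, 0.0]
ft_force: [0.5, -1.2, 1.2]
grip_width: 23.6
grasp_force: 25.0
```

Call:
arm_command(commands="0 0.02 0 0;0 0 0 0;0 0 0 0")

```text
t: 14.28
tcp_pos: [448.9, -118.5, 55.7]
orientation: [-0.0, 0.994, -0.105, 0.0]
ft_force: [1.0, 1.0, 0.5]
grip_width: 23.5
grasp_force: 25.0
```

Call:
arm_command(commands="0 0.03 0.02 0;0 0 0 0;0 0 0 0")

```text
t: 14.65
tcp_pos: [448.7, -119.4, 55.0]
orientation: [-0.001, 0.994, -0.106, 0.0]
ft_force: [2.0, 4.5, 0.7]
grip_width: 23.5
grasp_force: 25.0
```

Call:
arm_command(commands="0 0.02 0 0;0 0 0 0;0 0 0 0")

```text
t: 15.02
tcp_pos: [448.7, -120.0, 55.0]
orientation: [-0.001, 0.994, -0.106, 0.0]
ft_force: [2.6, 4.6, 1.4]
grip_width: 23.3
grasp_force: 25.0
```

Call:
arm_command(commands="0 -0.045 0 0;0 0 0 0;0 0 0 0;0 0 0 0")

```text
t: 15.52
tcp_pos: [448.8, -119.2, 55.0]
orientation: [0.0, 0.994, -0.105, 0.0]
ft_force: [0.4, 0.7, 1.0]
grip_width: 23.4
grasp_force: 25.0
```

Call:
arm_command(commands="0 0 0.04 0;0 0 0 0;0 0 0 0;0 0 0 0")

```text
t: 16.02
tcp_pos: [448.8, -119.1, 53.4]
orientation: [0.0, 0.994, -0.105, 0.0]
ft_force: [1.0, -1.2, 1.7]
grip_width: 23.3
grasp_force: 25.0
```

Call:
arm_command(commands="0 0 0.02 0;0 0 0.015 0;0 0 0 0;0 0 0 0;0 0 0 0;0 0 0 0")

```text
t: 16.77
tcp_pos: [448.8, -118.9, 52.0]
orientation: [0.0, 0.994, -0.105, 0.0]
ft_force: [0.5, -1.7, 2.8]
grip_width: 23.3
grasp_force: 25.0
```

```bash
python3 - <<'E'
from h import *
F=[]
for i in range(3): manip.camera("top");o=manip.get_obs();F.append(np.r_[o["ft_force"],o["tcp_pos"],o["wrist_torque"]])
print(np.mean(F,0).round(2))
snap("scene","s3.png",(225,180,120,80),6.4)
E
```

```text
[ 1.2700e+00 -1.1200e+00  1.9800e+00  4.4883e+02 -1.1896e+02  5.2000e+01
 -1.1000e-01 -1.8000e-01  2.0000e-02]
```

View pics/s3.png

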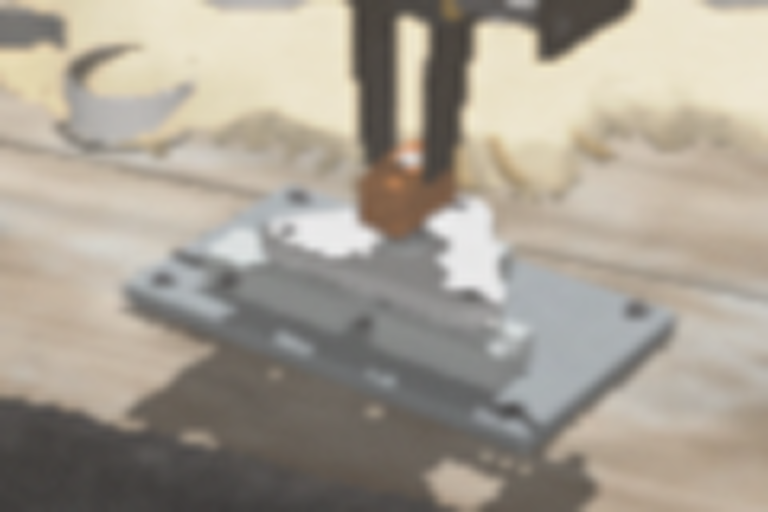

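The stage sits flat on the seats, with its marks at cone (287,230) and groove (470,295). I press a touch more with the side load relieved, ease back to nearly up so the spring doesn't jolt the stage, then open.

Call:
arm_command(commands="0.012 0.008 0.012 0;0 0 0 0;0 0 0 0;0 0 0 0")

```text
t: 17.48
tcp_pos: [448.9, -119.1, 51.3]
orientation: [-0.0, 0.994, -0.105, -0.0]
ft_force: [-0.5, 0.5, 2.4]
grip_width: 23.6
grasp_force: 25.0
```

Call:
arm_command(commands="0 0 -0.03 0;0 0 -0.03 0;0 0 -0.02 0;0 0 0 0;0 0 0 0;0 0 0 0")

```text
t: 18.23
tcp_pos: [449.0, -119.2, 54.5]
orientation: [-0.0, 0.994, -0.105, -0.0]
ft_force: [0.1, 1.3, 1.3]
grip_width: 23.3
grasp_force: 25.0
```

Call:
arm_command(commands="0 0 0 0;0 0 0 0;0 0 0 0;0 0 0 0;0 0 0 0;0 0 0 0", grip=-0.2)

```text
t: 18.98
tcp_pos: [449.2, -119.4, 54.7]
orientation: [0.0, 0.994, -0.105, 0.0]
ft_force: [-0.0, -0.2, 0.1]
grip_width: 57.2
grasp_force: 0.0
```

Call:
arm_command(commands="0 0 -0.2 0;0 0 -0.5 0;0 0 -0.8 0;0 0 -1 0;0 0 -1 0;-0.5 0.5 -0.5 0;-1 1 0 0;-1 1 0 0;-0.5 1 0 0;0 1 0 0;0 1 0 0;0 1 0 0;0 0 0 0;0 0 0 0")

```text
t: 20.72
tcp_pos: [277.3, -348.0, 214.9]
orientation: [-0.0, 0.994, -0.106, 0.0]
ft_force: [0.8, -0.2, 0.5]
grip_width: 57.1
grasp_force: 0.0
```

```bash
python3 - <<'E'
from h import *
o=manip.get_obs();print(o["t"],o["tcp_pos"],o["grip_width"])
f=np.mean([manip.camera("top")["frame"].astype(float) for _ in range(4)],0)[:,:,::-1]
A=np.clip(cv2.resize(f[178:242,268:350],(738,576),interpolation=cv2.INTER_CUBIC)*1.2,0,255).astype(np.uint8)
g=np.mean([manip.camera("scene")["frame"].astype(float) for _ in range(4)],0)[:,:,::-1]
B=np.clip(cv2.resize(g[195:260,235:340],None,fx=7,fy=7,interpolation=cv2.INTER_CUBIC),0,255).astype(np.uint8)
cv2.imwrite("pics/t4.png",A);cv2.imwrite("pics/s4.png",B)
E
```

```text
20.725 [ 277.34984256 -347.99256695  214.87840499] 57.11127739021147
```

View pics/t4.png

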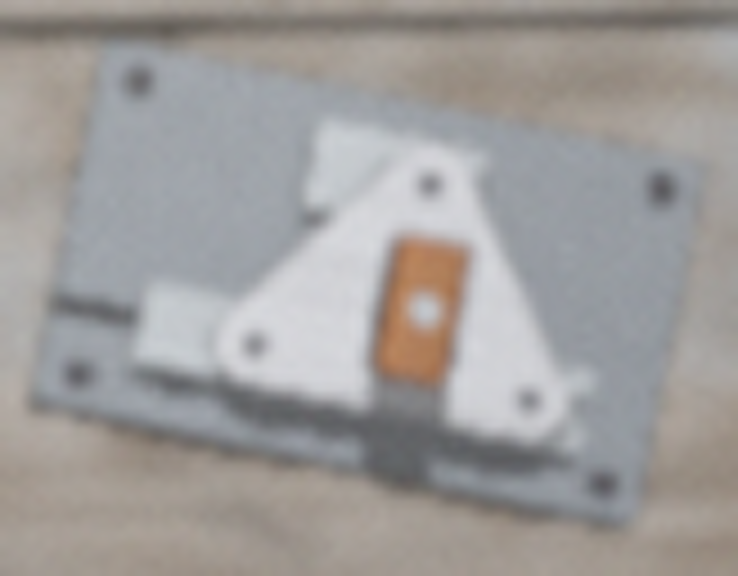

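View pics/s4.png

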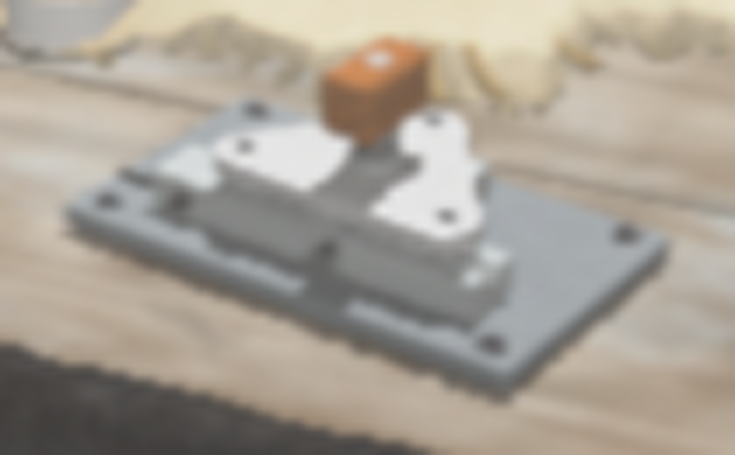

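Top view (9x): stage marks are flat (429,185), cone (256,345) and groove (528,400). The stage looks square to the base and level in the scene view. One numeric check remains.

```bash
python3 - <<'E'
from h import *
c=load("top");a=np.radians(-12.1);Rb=np.array([[np.cos(a),-np.sin(a)],[np.sin(a),np.cos(a)]]);b=[457.2,-111.1]
B=lambda u,v,z:back(c,(u+.5)/9-.5+268,(v+.5)/9-.5+178,z)[:2]
Q=[B(429,185,43.25),B(256,345,43.25),B(528,400,43.25)]
y,t,e,R=rig([(34,0),(-28,45),(-28,-45)],Q);print(np.degrees(y),e,Rb.T@(t-b),[(Rb.T@(q-b)).round(1) for q in Q],(Rb.T@(B(248,340,28)-b)).round(1),(Rb.T@(B(251,343,28)-b)).round(1))
s=load("scene");N=lambda u,v,z:back(s,(u+.5)/7-.5+235,(v+.5)/7-.5+195,z)[:2]
k,tb,e1,R1=rig([(-49.5,88),(-49.5,-88),(49.5,-88),(49.5,88)],[N(*p,12) for p in((110,200),(492,344),(627,232),(255,109))])
k2,ts,e2,_=rig([(34,0),(-28,45),(-28,-45)],[N(*p,43.25) for p in((434,121),(245,146),(447,216))])
print(np.degrees([k,k2]),e1,e2,R1.T@(ts-tb))
E
```

```text
-11.896026514033537 0.7238104305319837 [ 0.24428042 -8.88427321] [array([33.8, -8.9]), array([-27.8,  35.3]), array([-27.3, -53.2])] [-26.8  36.7] [-27.5  35.5]
[-12.13217987 -12.71753057] 1.2110215202858967 1.007137450360645 [-0.71473184 -9.27556955]
```

```bash
python3 -c "
from plant import manip
print(manip.finish_job())"
```

```text
the job is handed in; nothing more can be done
None
```

The stage is on the base and the job is handed in at about 21 s of the 48 s allowed. The cone foot was felt into the cone about 9 mm from mid-slot, towards the groove. The grip was pressed to about half its travel under light force and released, and the camera checks agree with all three feet being home.

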